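# Light the mushroom lamps, shortest to tallest

## Robot

A 7-joint arm with a two-finger parallel gripper is mounted at the origin on the work surface. World frame = base frame: x ahead of the robot, y to its left, z up, the work surface at z = 0. Lengths are in mm, angles in degrees, forces in N, time in s.
With the tool pointing down it reaches from about 400 to 850 mm from the base axis. Payload 4.5 kg.
Tool frame: the origin (TCP) lies midway between the tips of the shut fingers; the grasp point (between the pads) lies 19 mm behind it; z points along the fingers, y is the line along which they close (so a half turn about z gives the same grasp; the last joint's range is limited). The gripper opens to 88 mm and grips with 3 to 60 N. Pads are 18 mm wide; open, the fingers measure 123 mm over their backs; the gripper's body (75 mm by 187 mm) begins 45 mm behind the grasp point.
Start: joints at [-64.125, 39.483, -11.15, 89.685, 9.013, 51.709, -12.324], TCP at [253.579, 571.275, 204.343] pointing down, gripper open.
Joint ranges: [-172.22, 172.22], [-26.19, 119.32], [-84.43, 86.54], [7.71, 146.69], [-57.33, 237.33], [2.42, 119.75], [-152.13, 152.13]. Speed limits (degrees/s): [147.25, 147.25, 180, 180, 180, 180, 180].

## Interface

Orientations are given as [roll, pitch, yaw] about the fixed x, y, z axes, in that order (R = Rz(yaw) Ry(pitch) Rx(roll)).
In Python, from workcell import get_obs, vision, order gives the robot as it stands.
- The arm moves only by the tool carry_out, never from a script. Its argument "motion" is text: rows parted by semicolons, each of 6 numbers parted by spaces: the shift along the tool's x, y, z in mm, then the turn, a rotation vector about the tool's x, y, z in degrees. A call has 1 to 20 rows; each row shifts and turns the commanded pose from where the row before left it, along the tool's axes as they then stand; what a row does not reach is not made up. A row lasts 1/12 s, in which the tool goes at most 41.7 mm and 7.16 degrees, less where a joint would pass 70% of its speed; a pose out of reach is approached as far as the arm can. A call with a gripper value outside its range is refused whole. "claw" is the opening in per cent of the stroke, from 0 (shut) to 100 (fully open), set as the call begins (left out, the last holds). The fingers move at their own pace and stop on an object; the grip force is fixed at half the most. Time passes only in rows, so rows that do not move let the fingers close. It gives the time, the measured TCP pose, the force, the opening and the grip force at its end, in the units of the state.
- get_obs(): the state, without advancing time (a new reading comes with each control period).
- vision.grab_frame(name): name is "scene" or "side" or "wrist"; returns a dict with "img" (480x640x3 uint8, red, green, blue), "vfov" (degrees; the focal length in pixels is half the picture's height over the tangent of half this angle, whatever the lens; pixels are square), "cx", "cy" (the principal point, pixels), "cam_to_world" (4x4, takes a point from camera to world coordinates). Camera axes: x right, y down, z forward; pixel columns grow to the right and rows downward; lengths in mm; the calibration is good to about 2 mm. A picture is of the moment at which its call begins. There is no depth.
- order.hand_in(): hands the job in; it is judged then, once.
The state is a dict: "clock": time; "joint_positions": joint angles; "joint_velocities": joint speeds; "effort": joint torques, N m; "eef_pos": TCP position; "ee_rot": TCP orientation; "contact_force": force on the tool from outside, world axes, zero at the start; "ft_torque": the same for the moment, N m; "finger_gap": finger opening in mm; "gripper_force": force on a finger pad.
Only numpy, scipy, OpenCV 4.12 (cv2) and the standard library are available. Lean on these libraries where they do the work, as an engineer would, in place of code of your own. Each camera call takes 0.05 s, during which the arm holds its last target. There are 200 camera calls.

## Task

Switch on the three ribbed mushroom lamps that stand directly on the tabletop by their push caps, the shortest lamp first, then the middle one, then the tallest: with the fingertips, press each cap gently straight down until it is fully down, where it stays by itself. Do not grasp, lift, tip or shift the lamps, and leave the other goods on the table where they stand.

Things in the scene. Friction and masses are not known exactly. Their poses are not given: they have to be found in the camera images.
- lamp_short: The shortest of three free-standing mushroom lamps on the tabletop, of the same make (round bark foot 76 mm wide, wooden stem, ribbed shell-like dome cap 64 mm wide); 90 mm high with the cap up, about 0.6 to 1 kg. Origin: centre of the foot's underside, z up.
- cap_short_top (a point): Top centre of the shortest lamp's cap, where to press; 90 mm above the table when up, and moves with the cap. The cap is a dome 30 mm high, nearly flat within 12 mm of this point.
- cap_short (a joint): How far this cap is pressed down, m: 0 = up (lamp off), 0.012 = fully down against its stop (lamp on). Needs about 2.5 to 3.5 N to move and stays where it is left. The stop is cushioned: once the cap is down the sprung stem gives too, about 1.2 N for each further mm, for 15 mm, and comes back up when let go.
- lamp_mid: The middle of three free-standing mushroom lamps on the tabletop, of the same make (round bark foot 76 mm wide, wooden stem, ribbed shell-like dome cap 74 mm wide); 120 mm high with the cap up, about 0.6 to 1 kg. Origin: centre of the foot's underside, z up.
- cap_mid_top (a point): Top centre of the middle lamp's cap, where to press; 120 mm above the table when up, and moves with the cap. The cap is a dome 30 mm high, nearly flat within 12 mm of this point.
- cap_mid (a joint): How far this cap is pressed down, m: 0 = up (lamp off), 0.012 = fully down against its stop (lamp on). Needs about 2.5 to 3.5 N to move and stays where it is left. The stop is cushioned: once the cap is down the sprung stem gives too, about 1.2 N for each further mm, for 15 mm, and comes back up when let go.
- lamp_tall: The tallest of three free-standing mushroom lamps on the tabletop, of the same make (round bark foot 76 mm wide, wooden stem, ribbed shell-like dome cap 84 mm wide); 150 mm high with the cap up, about 0.6 to 1 kg. Origin: centre of the foot's underside, z up.
- cap_tall_top (a point): Top centre of the tallest lamp's cap, where to press; 150 mm above the table when up, and moves with the cap. The cap is a dome 30 mm high, nearly flat within 12 mm of this point.
- cap_tall (a joint): How far this cap is pressed down, m: 0 = up (lamp off), 0.012 = fully down against its stop (lamp on). Needs about 2.5 to 3.5 N to move and stays where it is left. The stop is cushioned: once the cap is down the sprung stem gives too, about 1.2 N for each further mm, for 15 mm, and comes back up when let go.
- conch_shell: Bystander, loose on the table: spiral shell standing upright, 60 wide, 60 high (mm). Origin: centre of its underside, z up.
- gnome: Bystander, loose on the table: ceramic gnome figure, 50 wide, 95 high (mm). Origin: centre of its underside, z up.
- wooden_pot: Bystander, loose on the table: dark wooden cup, 52 wide, 55 high (mm). Origin: centre of its underside, z up.
- sand_jar: Bystander, loose on the table: glass jar with cork top, 56 wide, 75 high (mm). Origin: centre of its underside, z up.
- trinket_box: Bystander, loose on the table: dark wooden box 80 x 60 x 40 high (mm). Origin: centre of its underside, z up.
- starfish: Bystander, loose on the table: flat five-armed starfish about 96 across, 12 high (mm). Origin: centre of its underside, z up.
- shell_bowl: Bystander, loose on the table: white bowl 100 wide, 40 high (mm). Origin: centre of its underside, z up.
There are look-alikes about, which are no part of the job. What is shaped like the lamp_tall but turquoise is not meant. Leave any purple look-alike of the lamp_short alone.

How it is judged:
By the outcome, as a careful person would: the job done as asked, in the order asked, and still so for the second after the job is handed in, with the robot touching nothing.
It also fails if it takes over 48 s, if anything falls off the work surface, if the arm or the gripper's body presses on something with over 40 N, if the wrist force passes 120 N, or if a joint passes its speed limit or range.

## Working session

There is one attempt and no reset: what is moved stays moved. The work goes in short steps, Python scripts to look and compute and a tool call to move; the robot and the scene stay as the last step left them, time stands still between calls to the robot, and variables do not carry over. Pictures are saved under pics/ and viewed, at most 10 in all, crops included, and the job is handed in when it is done.

Besides the shell and the picture viewer there is one more tool, called as name(argument=value, ...) on one line, values as JSON. carry_out: Moves the arm, as the interface text tells. Its arguments: {"type":"object","properties":{"motion":{"type":"string"},"claw":{"type":"number"}},"required":["motion"]}

```bash
mkdir -p pics
cat > h.py <<'E'
import numpy as np, cv2
from workcell import get_obs, vision, order
def grab(n,f):
    d=vision.grab_frame(n); cv2.imwrite(f'pics/{f}.png',d['img'][:,:,::-1]); np.savez(f'pics/{f}.npz',**{k:np.array(d[k]) for k in d if k!='img'}); return d
def ray(f,u,v):
    d=np.load(f'pics/{f}.npz'); fl=240/np.tan(np.radians(d['vfov'])/2)
    T=d['cam_to_world']; r=T[:3,:3]@np.array([(u-d['cx'])/fl,(v-d['cy'])/fl,1]); return T[:3,3],r/np.linalg.norm(r)
def onz(f,u,v,z):
    o,r=ray(f,u,v); return o+r*(z-o[2])/r[2]
def tri(*obs):
    A=np.zeros((3,3));b=np.zeros(3)
    for o in obs:
        p,r=ray(*o);P=np.eye(3)-np.outer(r,r);A+=P;b+=P@p
    x=np.linalg.solve(A,b); return x,[np.linalg.norm((np.eye(3)-np.outer(ray(*o)[1],ray(*o)[1]))@(x-ray(*o)[0])) for o in obs]
def proj(f,X):
    d=np.load(f'pics/{f}.npz'); fl=240/np.tan(np.radians(d['vfov'])/2)
    c=np.linalg.inv(d['cam_to_world'])@np.r_[X,1]; return c[0]/c[2]*fl+d['cx'],c[1]/c[2]*fl+d['cy']
E
python3 -c "
from h import *
for n in ['scene','side','wrist']:
    d=grab(n,n+'0'); print(n,d['vfov'],d['cx'],d['cy'],np.round(d['cam_to_world'],2).tolist())
o=get_obs(); print(o)"
```

```text
scene 52.57029150992098 319.6816679089991 239.8042062546511 [[-0.77, 0.4, -0.5, 1079.48], [0.64, 0.48, -0.6, 693.42], [0.0, -0.78, -0.63, 822.95], [0.0, 0.0, 0.0, 1.0]]
side 48.89991193312972 317.7752610170473 239.87141939314904 [[0.97, -0.13, 0.21, 275.85], [-0.25, -0.51, 0.83, -909.79], [-0.0, -0.85, -0.53, 688.95], [0.0, 0.0, 0.0, 1.0]]
wrist 60.179878891476385 323.44209881037915 240.3479055314771 [[0.4, 0.87, 0.28, 181.51], [0.91, -0.38, -0.13, 604.42], [-0.0, 0.31, -0.95, 383.89], [0.0, 0.0, 0.0, 1.0]]
{'clock': 0.15, 'joint_positions': array([-64.12569303,  39.52179489, -11.14486187,  89.73121135,
         9.01576711,  51.70923631, -12.32436283]), 'joint_velocities': array([-0.08473439, -0.11189642, -0.02013606, -0.18688826, -0.09328104,
       -0.06310393,  0.0174305 ]), 'effort': array([-1.58380972e-03, -5.27864635e+01, -1.26875013e+00, -1.53586775e+01,
       -5.25616924e-02,  3.86132931e-03,  1.06957852e-04]), 'eef_pos': array([253.4318978 , 570.73387961, 203.69766515]), 'ee_rot': array([-1.79920240e+02,  8.82817944e-03,  1.56067379e+02]), 'contact_force': array([-0.80326066,  0.11554162,  0.2931241 ]), 'ft_torque': array([ 0.02083005, -0.01379586,  0.01282149]), 'gripper_force': 0.0, 'finger_gap': 88.24917699460134}
```

View pics/scene0.png

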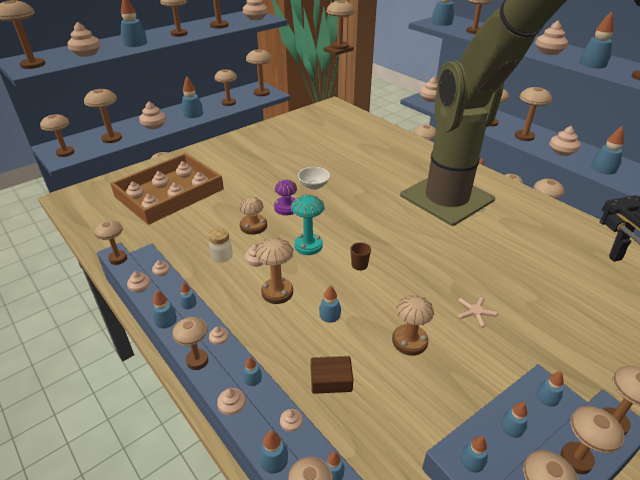

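View pics/side0.png

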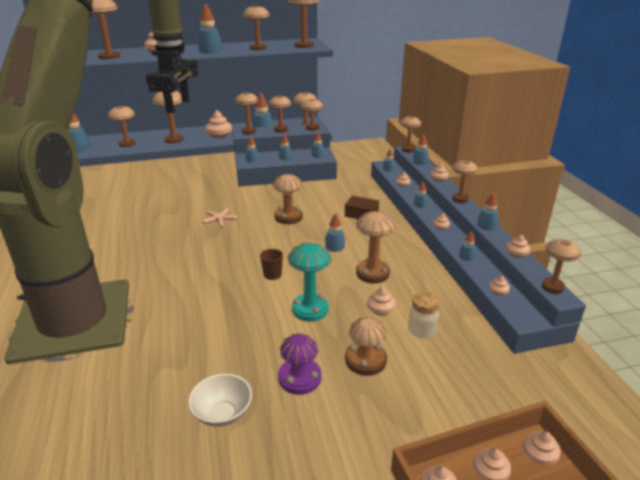

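The scene view shows the ribbed lamps with cap tops near (252,200) short, (414,300) mid and (274,243) tall. In the side view they are near (367,322), (288,180) and (375,217). Turquoise and purple look-alikes stand beside the short and tall lamps. I'll overlay a model of the lamps to refine the positions.

```bash
cat > fit.py <<'E'
from h import *
L={'short':(90,64,(252,203),(367,327)),'mid':(120,74,(414,303),(288,180)),'tall':(150,84,(274,244),(375,219))}
rows=[]
a=np.linspace(0,2*np.pi,40)
for n,(h,w,s,d) in L.items():
    x,r=tri(('scene0',*s),('side0',*d)); print(n,np.round(x),np.round(r,1))
    # segment base: foot+stem+cap by hue vs wood -> overlay for a check
    c=x[:2]; row=[]
    for f in('scene0','side0'):
        im=cv2.resize(cv2.imread(f'pics/{f}.png'),None,fx=4,fy=4,interpolation=cv2.INTER_CUBIC)
        for R,z,col in((38,0,(0,255,0)),(w/2,h-30,(255,255,0)),(2,h,(0,0,255))):
            P=np.array([proj(f,[c[0]+R*np.cos(t),c[1]+R*np.sin(t),z]) for t in a])
            cv2.polylines(im,[np.int32(P*4+2)],True,col,1)
        u,v=np.array(proj(f,[*c,h/2]))*4; u=int(u);v=int(v)
        row.append(cv2.resize(im[v-200:v+200,u-150:u+150],(262,350)[:2] if 0 else (225,300)))
    rows.append(np.vstack(row))
cv2.imwrite('pics/ov1.png',np.hstack(rows))
E
python3 fit.py
```

```text
short [ 528. -251.   79.] [0.9 0.9]
mid [501. 295. 113.] [0.6 0.6]
tall [627.  -4. 144.] [0.2 0.2]
```

View pics/ov1.png

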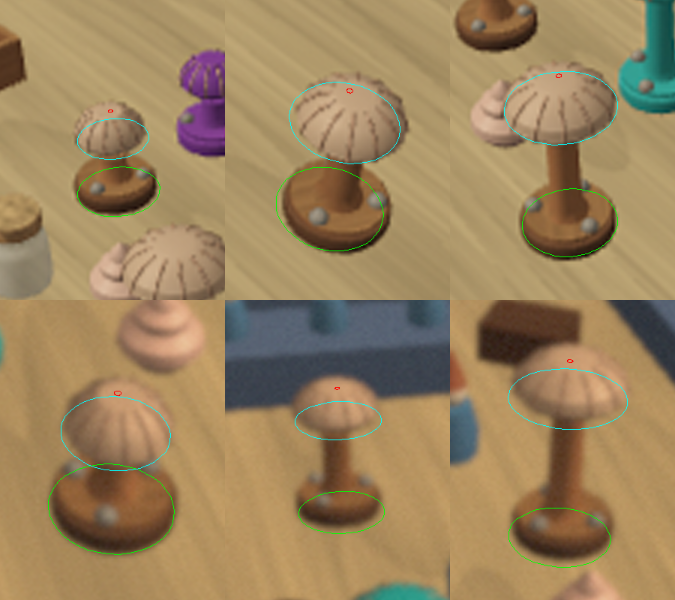

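The overlays agree to within a few mm. Next I'll get the neighbours' positions for clearance and work out the approach shifts.

```bash
cat >> h.py <<'E'
from scipy.spatial.transform import Rotation as Ro
def shift(t):
    o=get_obs(); R=Ro.from_euler('xyz',o['ee_rot'],degrees=True).as_matrix()
    d=R.T@(np.array(t,float)-o['eef_pos']); print('t',round(o['clock'],2),'tcp',np.round(o['eef_pos'],1),'rot',np.round(o['ee_rot'],1),'toolshift',np.round(d,1),'rows',np.linalg.norm(d)/41)
E
python3 -c "
from h import *
for n,a,b in [('turq',(308,205),(310,257)),('purple',(286,187),(300,348)),('gnome',(330,290),(336,218)),('box',(331,370),(362,207)),('jar',(219,235),(425,300)),('conch',(254,243),(383,288))]:
    x,r=tri(('scene0',*a),('side0',*b)); print(n,np.round(x),np.round(r,1))
shift([528,-251,205])
"
```

```text
turq [465. -89. 131.] [1.6 1.6]
purple [ 405. -265.   71.] [1.7 1.7]
gnome [582. 133.  79.] [0.4 0.4]
box [691. 262.  26.] [0.9 0.9]
jar [ 662. -198.   70.] [0.1 0.1]
conch [ 605. -128.   58.] [0.1 0.1]
t 0.15 tcp [253.4 570.7 203.7] rot [-179.9    0.   156.1] toolshift [-5.843e+02 -6.397e+02 -3.000e-01] rows 21.131523597344067
```

carry_out(motion="-28 -30.5 -1;-28 -30.5 -1;-28 -30.5 -1;-28 -30.5 -1;-28 -30.5 -1;-28 -30.5 -1;-28 -30.5 -1;-28 -30.5 -1;-28 -30.5 -1;-28 -30.5 -1;-28 -30.5 0;-28 -30.5 0;-28 -30.5 0;-28 -30.5 0;-28 -30.5 0;-28 -30.5 0;-28 -30.5 0;-28 -30.5 0;-28 -30.5 0;-28 -30.5 0", claw=0)

```text
validation failed for argument at $.mo...
```

Each row needs six numbers.

carry_out(motion="-28 -30.5 -1 0 0 0;-28 -30.5 -1 0 0 0;-28 -30.5 -1 0 0 0;-28 -30.5 -1 0 0 0;-28 -30.5 -1 0 0 0;-28 -30.5 -1 0 0 0;-28 -30.5 -1 0 0 0;-28 -30.5 -1 0 0 0;-28 -30.5 -1 0 0 0;-28 -30.5 -1 0 0 0;-28 -30.5 0 0 0 0;-28 -30.5 0 0 0 0;-28 -30.5 0 0 0 0;-28 -30.5 0 0 0 0;-28 -30.5 0 0 0 0;-28 -30.5 0 0 0 0;-28 -30.5 0 0 0 0;-28 -30.5 0 0 0 0;-28 -30.5 0 0 0 0;-28 -30.5 0 0 0 0", claw=0)

```text
clock: 1.82
eef_pos: [517.9, -215.6, 214.1]
ee_rot: [180.0, -0.0, 156.0]
contact_force: [1.7, 0.5, -1.0]
finger_gap: 0.4
gripper_force: 0.0
```

carry_out(motion="0 0 0 0 0 7;0 0 0 0 0 7;0 0 0 0 0 7;0 0 0 0 0 7;0 0 0 0 0 7;0 0 0 0 0 7;0 0 0 0 0 7;0 0 0 0 0 7;0 0 0 0 0 7;0 0 0 0 0 7;0 0 0 0 0 0;0 0 0 0 0 0")

```text
clock: 2.82
eef_pos: [517.8, -213.3, 214.1]
ee_rot: [-180.0, 0.0, 86.3]
contact_force: [-0.1, -0.5, -0.8]
finger_gap: 0.2
gripper_force: 0.0
```

```bash
python3 -c "
from h import *
shift([528,-251,160]); grab('wrist','w1'); print(proj('w1',[528,-251,90]),proj('w1',get_obs()['eef_pos']))"
```

```text
t 2.82 tcp [ 517.8 -213.3  214.1] rot [-180.     0.    86.3] toolshift [-37.   12.7  54.1] rows 1.6273685939993963
(np.float64(337.71862785878574), np.float64(263.5322102354129)) (np.float64(320.4328712306933), np.float64(285.6931092188549))
```

View pics/w1.png

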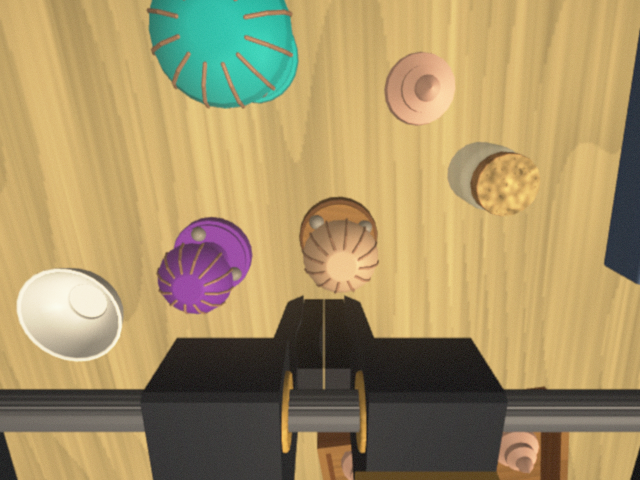

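The wrist view shows the short lamp's cap apex at about (342,265) and the foot centred at x≈339. The prediction was (338,264), which agrees.

```bash
python3 -c "
from h import *
print(onz('w1',342,265,90),onz('w1',342,265,60))
x,r=tri(('w1',342,265),('scene0',251,202),('side0',367,323));print(x,r)
P=np.array([proj('w1',[529+38*np.cos(t),-251+38*np.sin(t),12]) for t in np.linspace(0,6.28,60)]);print(P.min(0),P.max(0))
shift([530,-251,105])"
```

```text
[ 531.30226399 -252.44975402   90.        ] [ 531.97042038 -264.29998814   60.        ]
[ 530.21989576 -251.44018166   85.47717776] [np.float64(2.8482104601665394), np.float64(2.114647311189494), np.float64(1.8901099682695157)]
[296.85593975 195.46527263] [375.52910439 270.65829449]
t 2.87 tcp [ 517.8 -213.3  214.1] rot [-180.    -0.    86.3] toolshift [-36.8  14.7 109.1] rows 2.8316179305812303
```

carry_out(motion="-19 7.5 0 0 0 0;-19 7.5 0 0 0 0;0 0 35 0 0 0;0 0 35 0 0 0;0 0 32 0 0 0;0 0 6 0 0 0;0 0 0 0 0 0;0 0 0 0 0 0;0 0 0 0 0 0")

```text
clock: 3.62
eef_pos: [531.7, -253.1, 108.3]
ee_rot: [179.8, 0.1, 86.1]
contact_force: [-0.0, -0.2, 0.6]
finger_gap: 0.2
gripper_force: 0.0
```

```bash
python3 -c "
from h import *
shift([530.5,-252,75])"
```

```text
t 3.62 tcp [ 531.7 -253.1  108.3] rot [1.798e+02 1.000e-01 8.610e+01] toolshift [ 1.1 -1.4 33.3] rows 0.8122383400544605
```

carry_out(motion="1 -1 4 0 0 0;0 0 4 0 0 0;0 0 4 0 0 0;0 0 3 0 0 0;0 0 2 0 0 0;0 0 2 0 0 0;0 0 2 0 0 0;0 0 2 0 0 0;0 0 2 0 0 0;0 0 2 0 0 0;0 0 2 0 0 0;0 0 0 0 0 0;0 0 0 0 0 0;0 0 0 0 0 0")

```text
clock: 4.78
eef_pos: [529.4, -251.4, 77.3]
ee_rot: [180.0, -0.0, 86.1]
contact_force: [-0.6, 0.8, 0.7]
finger_gap: 0.6
gripper_force: 0.0
```

carry_out(motion="0 0 1 0 0 0;0 0 1 0 0 0;0 0 1 0 0 0;0 0 0 0 0 0;0 0 0 0 0 0")

```text
clock: 5.2
eef_pos: [529.3, -251.3, 74.2]
ee_rot: [-180.0, -0.0, 86.1]
contact_force: [0.9, -0.3, -0.0]
finger_gap: 0.6
gripper_force: 0.0
```

```bash
python3 -c "
from h import *
for i in range(3): grab('side','s1'); print(get_obs()['contact_force'],get_obs()['eef_pos'])
d=cv2.imread('pics/s1.png')[250:410,270:450]; cv2.imwrite('pics/s1c.png',cv2.resize(d,None,fx=3,fy=3))"
```

```text
[-0.19917728 -0.622786    0.31176785] [ 529.33654251 -251.32600207   74.25712621]
[-0.04391297 -0.25513797  0.17056027] [ 529.35551934 -251.36037538   74.30268024]
[-0.12774426 -0.27144907 -0.37601562] [ 529.39605851 -251.33791812   74.30780587]
```

View pics/s1c.png

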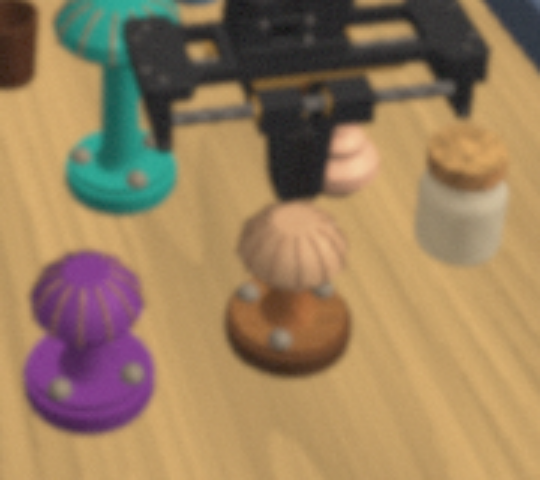

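```bash
python3 -c "
from h import *
p=get_obs()['eef_pos'];print(proj('s1',p),proj('s1',[530,-252,90]),proj('s1',[530,-252,78]))
grab('scene','c1');print(proj('c1',p),proj('c1',[530,-252,78]))
a=cv2.resize(cv2.imread('pics/c1.png')[120:260,190:330],None,fx=4,fy=4)
cv2.imwrite('pics/c1c.png',a)"
```

```text
(np.float64(367.15095882979875), np.float64(328.58913393704415)) (np.float64(368.01941296226875), np.float64(321.8406986478135)) (np.float64(367.70083905015724), np.float64(327.156369903245))
(np.float64(251.37581503467166), np.float64(204.59043384800492)) (np.float64(250.9291955730685), np.float64(203.4340307847297))
```

View pics/c1c.png

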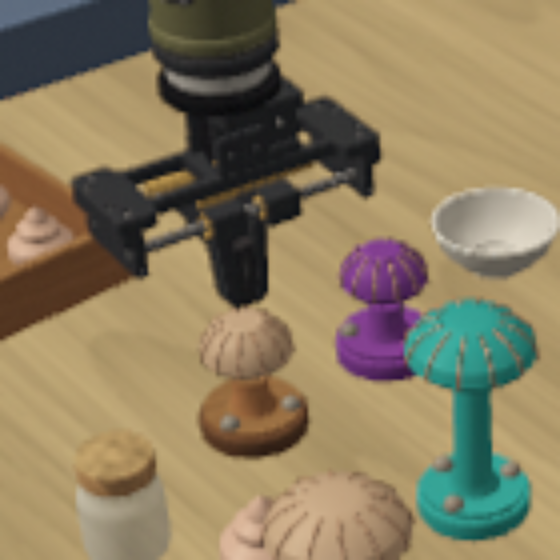

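```bash
python3 -c "
from h import *
print(tri(('c1',250,195.5),('s1',370,315)))
print(tri(('c1',251,197),('s1',369,316.5)))
print(tri(('c1',251.5,197.5),('s1',367.5,317.5)), 'cap now')"
```

```text
(array([ 531.96103615, -251.23598019,  104.48097418]), [np.float64(1.1256887528978947), np.float64(1.1256887528979447)])
(array([ 530.74164662, -249.44545804,  100.03871973]), [np.float64(1.3687604952719559), np.float64(1.3687604952720467)])
(array([ 528.82464001, -249.22856691,   97.88205634]), [np.float64(0.7712933860259589), np.float64(0.7712933860259716)]) cap now
```

```bash
python3 -c "
from h import *
for dz in (0,10,20,30): print(dz,proj('w1',[517.8,-213.3,214.1+dz]))"
```

```text
0 (np.float64(320.42903748844583), np.float64(285.67737518603013))
10 (np.float64(320.2571171211927), np.float64(294.8366493541454))
20 (np.float64(320.0667869429696), np.float64(304.9767293962339))
30 (np.float64(319.85492259359336), np.float64(316.2640695374374))
```

carry_out(motion="0 0 1.5 0 0 0;0 0 1.5 0 0 0;0 0 1 0 0 0;0 0 0 0 0 0")

```text
clock: 5.73
eef_pos: [529.2, -251.2, 70.0]
ee_rot: [-180.0, -0.0, 86.1]
contact_force: [0.2, 0.1, -0.6]
finger_gap: 0.5
gripper_force: 0.0
```

```bash
python3 -c "
from h import *
grab('side','s2');grab('scene','c2');grab('wrist','w2')
f=lambda n,x,y:cv2.resize(cv2.imread(f'pics/{n}.png')[y:y+75,x:x+60],(240,300),interpolation=cv2.INTER_CUBIC)
t=np.vstack([np.hstack([f('side0',337,305),f('s2',337,305)]),np.hstack([f('scene0',222,175),f('c2',222,175)])])
w=cv2.imread('pics/w2.png')[140:440,200:440]
cv2.imwrite('pics/m2.png',np.hstack([t,np.vstack([w,w*0])]))"
```

```text
(no output)
```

View pics/m2.png

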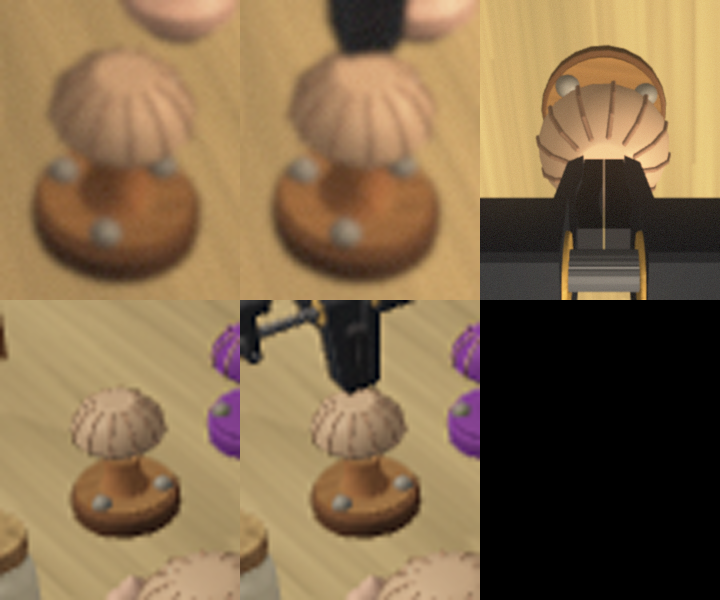

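The tip sits right over the cap centre but hasn't touched yet, because the real tips are about 22 mm higher than the reported TCP. I'll keep descending slowly and use the force reading to detect contact.

carry_out(motion="0 0 1 0 0 0;0 0 1 0 0 0;0 0 1 0 0 0;0 0 1 0 0 0;0 0 0 0 0 0")

```text
clock: 6.3
eef_pos: [529.2, -251.2, 66.1]
ee_rot: [-180.0, -0.0, 86.1]
contact_force: [0.3, -0.4, -0.1]
finger_gap: 0.6
gripper_force: 0.0
```

carry_out(motion="0 0 1 0 0 0;0 0 1 0 0 0;0 0 1 0 0 0;0 0 1 0 0 0;0 0 0 0 0 0")

```text
clock: 6.72
eef_pos: [529.2, -251.3, 62.0]
ee_rot: [-180.0, -0.0, 86.1]
contact_force: [-0.1, -0.6, 0.1]
finger_gap: 0.3
gripper_force: 0.0
```

```bash
python3 -c "
from h import *
grab('side','s3');grab('scene','c3');grab('wrist','w3')
for a,b,x,y in (('s2','s3',337,285),('c2','c3',222,155)):
    A=cv2.imread(f'pics/{a}.png',0)[y:y+95,x:x+60];B=cv2.imread(f'pics/{b}.png',0)[y:y+95,x:x+60]
    print(a,[int(v) for v in cv2.absdiff(A,B).mean(1)])
f=lambda n,x,y:cv2.resize(cv2.imread(f'pics/{n}.png')[y:y+75,x:x+60],(240,300),interpolation=cv2.INTER_CUBIC)
t=np.vstack([np.hstack([f('s2',337,300),f('s3',337,300)]),np.hstack([f('c2',222,170),f('c3',222,170)])])
cv2.imwrite('pics/m3.png',np.hstack([t,np.vstack([cv2.imread('pics/w2.png')[140:440,200:440],cv2.imread('pics/w3.png')[140:440,200:440]])]))"
```

```text
s2 [27, 18, 19, 22, 25, 25, 20, 17, 28, 41, 46, 41, 27, 15, 9, 7, 6, 3, 3, 3, 3, 3, 3, 3, 3, 3, 3, 4, 4, 5, 6, 7, 10, 18, 26, 29, 24, 15, 6, 2, 1, 1, 1, 1, 1, 1, 1, 1, 1, 1, 1, 1, 1, 1, 1, 1, 1, 1, 1, 1, 1, 1, 1, 1, 1, 1, 2, 1, 1, 1, 1, 1, 1, 1, 1, 1, 1, 1, 1, 1, 1, 1, 1, 1, 2, 1, 2, 2, 1, 1, 1, 1, 1, 1, 1]
c2 [12, 10, 10, 15, 16, 18, 22, 29, 38, 48, 50, 40, 37, 47, 48, 46, 43, 37, 19, 17, 24, 33, 36, 30, 29, 24, 20, 26, 25, 18, 15, 9, 4, 4, 3, 7, 10, 10, 6, 2, 5, 10, 14, 19, 16, 7, 1, 0, 0, 0, 0, 0, 0, 0, 0, 0, 0, 0, 0, 0, 0, 0, 0, 0, 0, 0, 0, 0, 0, 0, 0, 0, 0, 0, 0, 0, 0, 0, 0, 0, 0, 0, 0, 0, 0, 0, 0, 0, 0, 0, 0, 0, 0, 0, 0]
```

View pics/m3.png

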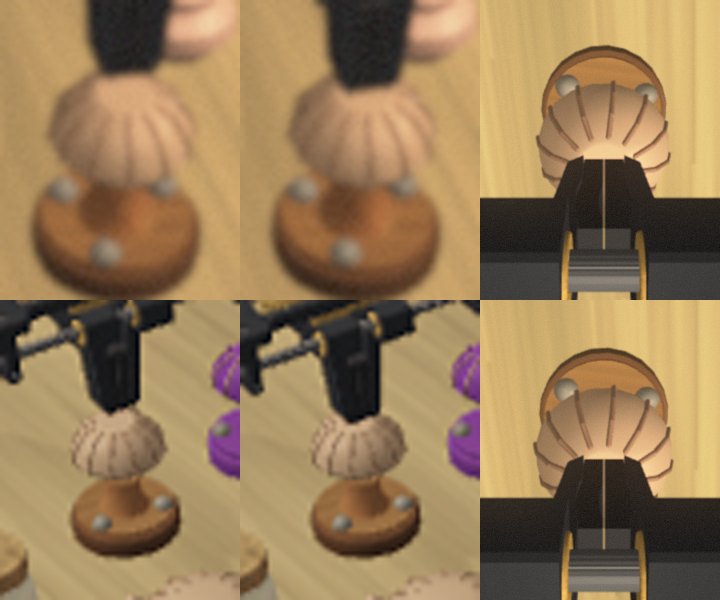

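carry_out(motion="0 0 1 0 0 0;0 0 1 0 0 0;0 0 1 0 0 0;0 0 1 0 0 0;0 0 0 0 0 0")

```text
clock: 7.28
eef_pos: [529.2, -251.3, 58.0]
ee_rot: [-180.0, -0.0, 86.1]
contact_force: [-0.2, -0.2, -0.2]
finger_gap: 0.3
gripper_force: 0.0
```

carry_out(motion="0 0 1 0 0 0;0 0 1 0 0 0;0 0 1 0 0 0;0 0 1 0 0 0")

```text
clock: 7.62
eef_pos: [529.4, -251.4, 54.4]
ee_rot: [180.0, -0.0, 86.1]
contact_force: [0.4, -0.0, 3.1]
finger_gap: 0.7
gripper_force: 1.1
```

carry_out(motion="0 0 1 0 0 0;0 0 1 0 0 0")

```text
clock: 7.78
eef_pos: [529.4, -251.4, 52.4]
ee_rot: [180.0, -0.0, 86.1]
contact_force: [-0.4, 0.0, 2.1]
finger_gap: 0.3
gripper_force: 1.1
```

carry_out(motion="0 0 1 0 0 0;0 0 1 0 0 0;0 0 1 0 0 0;0 0 1 0 0 0;0 0 1 0 0 0;0 0 1 0 0 0")

```text
clock: 8.28
eef_pos: [529.4, -251.3, 46.2]
ee_rot: [180.0, -0.0, 86.1]
contact_force: [-0.1, -0.8, 2.2]
finger_gap: 0.2
gripper_force: 1.4
```

carry_out(motion="0 0 1 0 0 0;0 0 1 0 0 0")

```text
clock: 8.45
eef_pos: [529.4, -251.4, 44.2]
ee_rot: [180.0, -0.0, 86.1]
contact_force: [-0.2, -0.1, 3.3]
finger_gap: 0.6
gripper_force: 1.5
```

carry_out(motion="0 0 1 0 0 0;0 0 1 0 0 0")

```text
clock: 8.62
eef_pos: [529.5, -251.4, 42.4]
ee_rot: [180.0, 0.0, 86.1]
contact_force: [-1.1, 0.6, 4.8]
finger_gap: 0.7
gripper_force: 2.7
```

carry_out(motion="0 0 0 0 0 0")

```text
clock: 8.7
eef_pos: [529.4, -251.4, 42.3]
ee_rot: [180.0, -0.0, 86.1]
contact_force: [-0.9, 1.1, 4.8]
finger_gap: 0.8
gripper_force: 2.7
```

carry_out(motion="0 0 1 0 0 0;0 0 1 0 0 0;0 0 0 0 0 0")

```text
clock: 8.95
eef_pos: [529.5, -251.4, 40.6]
ee_rot: [180.0, 0.0, 86.1]
contact_force: [-1.1, 1.3, 8.0]
finger_gap: 0.4
gripper_force: 3.7
```

The force rises steadily past 8 N, so the short cap is against its stop. I'll lift off and photograph the tall and mid lamps from the wrist.

carry_out(motion="0 0 -10 0 0 0;0 0 -40 0 0 0;0 0 -40 0 0 0;0 0 -40 0 0 0;0 0 -40 0 0 0;36.6 9.6 0 0 0 0;36.6 9.6 0 0 0 0;36.6 9.6 0 0 0 0;36.6 9.6 0 0 0 0;36.6 9.6 0 0 0 0;36.6 9.6 0 0 0 0;36.6 9.6 0 0 0 0;36.6 9.6 0 0 0 0;0 0 0 0 0 0;0 0 0 0 0 0")

```text
clock: 10.2
eef_pos: [625.9, 39.3, 209.9]
ee_rot: [-179.9, -0.1, 86.4]
contact_force: [0.2, -0.1, 0.2]
finger_gap: 0.7
gripper_force: 0.0
```

```bash
python3 -c "
from h import *
grab('wrist','wt');grab('side','s4');grab('scene','c4'); shift([501,335,206])"
```

```text
t 10.35 tcp [625.5  33.3 210.3] rot [-1.80e+02  1.00e-01  8.59e+01] toolshift [ 292.1 -145.6    4. ] rows 7.961409136334875
```

carry_out(motion="36 -18.5 0 0 0 0;36 -18.5 0 0 0 0;36 -18.5 0 0 0 0;36 -18.5 0 0 0 0;36 -18.5 0 0 0 0;36 -18.5 0 0 0 0;36 -18.5 0 0 0 0;36 -18.5 0 0 0 0;0 0 0 0 0 0;0 0 0 0 0 0")

```text
clock: 11.18
eef_pos: [497.0, 334.4, 210.3]
ee_rot: [-180.0, -0.0, 86.3]
contact_force: [0.9, -1.2, 0.8]
finger_gap: 0.6
gripper_force: 0.0
```

```bash
cat > m4.py <<'E'
from h import *
grab('wrist','wm')
shift([501,295,120])
a=np.linspace(0,2*np.pi,60)
out=[]
for f,c,h,w in(('wm',(501,295),120,74),('wt',(627,-4),150,84)):
    im=cv2.imread(f'pics/{f}.png')
    for R,z,col in((38,6,(0,255,0)),(w/2,h-28,(255,255,0)),(3,h,(0,0,255))):
        P=np.array([proj(f,[c[0]+R*np.cos(t),c[1]+R*np.sin(t),z]) for t in a]); cv2.polylines(im,[np.int32(P)],True,col,1)
    u,v=np.int32(proj(f,[*c,h-20])); x0=max(u-100,0);y0=max(v-130,0); print(f,x0,y0); out.append(cv2.resize(im[y0:y0+250,x0:x0+200],(320,400)))
g=lambda n,x,y:cv2.resize(cv2.imread(f'pics/{n}.png')[y:y+75,x:x+60],(160,200),interpolation=cv2.INTER_CUBIC)
out.append(np.vstack([g('s4',337,305),g('c4',222,175)]))
cv2.imwrite('pics/m4.png',np.hstack(out))
E
python3 m4.py
```

```text
t 11.23 tcp [498.5 331.6 210.4] rot [1.8e+02 1.0e-01 8.6e+01] toolshift [-36.2   5.   90.5] rows 2.3794833222920384
wm 230 142
wt 226 165
```

View pics/m4.png

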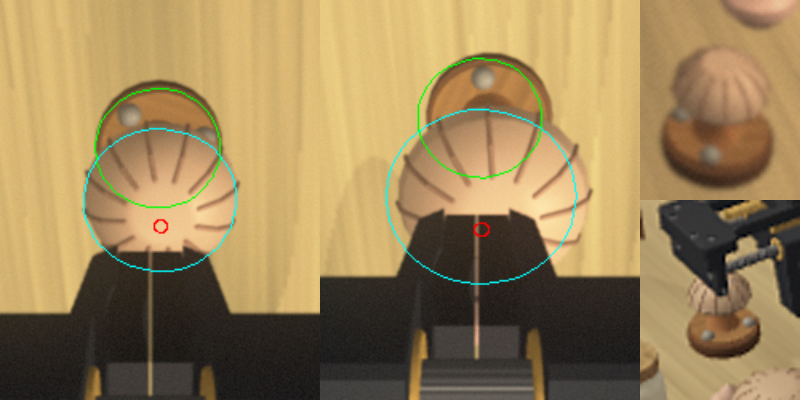

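The short lamp's cap is visibly down and its foot hasn't shifted. From the overlays the mid lamp is at about (501,299) and the tall one at about (631,0), which agrees with the scene and side residuals.

```bash
python3 -c "
from h import *
shift([501,299,95])"
```

```text
t 11.23 tcp [498.5 331.6 210.4] rot [1.8e+02 1.0e-01 8.6e+01] toolshift [-32.2   4.7 115.5] rows 2.9255027158413562
```

carry_out(motion="-32 4.7 0 0 0 0;0 0 30 0 0 0;0 0 30 0 0 0;0 0 30 0 0 0;0 0 18 0 0 0;0 0 0 0 0 0;0 0 0 0 0 0;0 0 0 0 0 0")

```text
clock: 11.9
eef_pos: [502.5, 299.3, 103.7]
ee_rot: [179.9, -0.0, 85.9]
contact_force: [0.9, 0.4, -0.2]
finger_gap: 0.2
gripper_force: 0.0
```

```bash
python3 -c "
from h import *
shift([501,299,88])"
```

```text
t 11.9 tcp [502.5 299.3 103.7] rot [179.9  -0.   85.9] toolshift [-0.4 -1.6 15.7] rows 0.3842369298789644
```

carry_out(motion="0 -1 3 0 0 0;0 0 3 0 0 0;0 0 3 0 0 0;0 0 2 0 0 0;0 0 1 0 0 0;0 0 1 0 0 0;0 0 0 0 0 0")

```text
clock: 12.48
eef_pos: [499.5, 300.8, 89.1]
ee_rot: [-180.0, 0.0, 86.1]
contact_force: [0.3, 0.8, -0.5]
finger_gap: 0.3
gripper_force: 0.0
```

carry_out(motion="0 0 1 0 0 0;0 0 1 0 0 0;0 0 1 0 0 0;0 0 1 0 0 0")

```text
clock: 12.82
eef_pos: [499.7, 300.8, 85.3]
ee_rot: [180.0, -0.0, 86.1]
contact_force: [-1.1, -0.1, 2.7]
finger_gap: 0.6
gripper_force: 1.0
```

carry_out(motion="0 0 1 0 0 0;0 0 1 0 0 0;0 0 1 0 0 0;0 0 1 0 0 0")

```text
clock: 13.15
eef_pos: [499.7, 300.9, 81.3]
ee_rot: [180.0, -0.0, 86.1]
contact_force: [0.3, -0.1, 1.7]
finger_gap: 0.2
gripper_force: 1.2
```

carry_out(motion="0 0 1 0 0 0;0 0 1 0 0 0;0 0 1 0 0 0;0 0 1 0 0 0;0 0 1 0 0 0;0 0 1 0 0 0;0 0 1 0 0 0")

```text
clock: 13.73
eef_pos: [499.7, 300.8, 74.3]
ee_rot: [180.0, -0.0, 86.1]
contact_force: [-0.2, 0.1, 2.2]
finger_gap: 0.2
gripper_force: 1.5
```

carry_out(motion="0 0 1 0 0 0;0 0 1 0 0 0;0 0 0 0 0 0")

```text
clock: 13.98
eef_pos: [499.8, 300.8, 72.4]
ee_rot: [180.0, -0.0, 86.1]
contact_force: [-0.8, -0.9, 4.9]
finger_gap: 0.2
gripper_force: 2.6
```

carry_out(motion="0 0 1 0 0 0;0 0 1 0 0 0;0 0 0 0 0 0")

```text
clock: 14.23
eef_pos: [499.8, 300.9, 70.7]
ee_rot: [180.0, -0.0, 86.1]
contact_force: [-1.8, 0.2, 7.2]
finger_gap: 0.4
gripper_force: 3.7
```

carry_out(motion="0 0 -10 0 0 0;0 0 -30 0 0 0;0 0 -30 0 0 0;0 0 -30 0 0 0;-32.4 16.8 0 0 0 0;-32.4 16.8 0 0 0 0;-32.4 16.8 0 0 0 0;-32.4 16.8 0 0 0 0;-32.4 16.8 0 0 0 0;-32.4 16.8 0 0 0 0;-32.4 16.8 0 0 0 0;-32.4 16.8 0 0 0 0;-32.4 16.8 0 0 0 0;0 0 0 0 0 0;0 0 0 0 0 0;0 0 0 0 0 0;0 0 0 0 0 0;0 0 0 0 0 0")

```text
clock: 15.73
eef_pos: [630.0, 1.7, 170.3]
ee_rot: [-180.0, -0.1, 86.2]
contact_force: [-0.5, -0.5, -0.5]
finger_gap: 0.6
gripper_force: 0.0
```

```bash
python3 -c "
from h import *
shift([631,0,121])"
```

```text
t 15.73 tcp [630.    1.7 170.3] rot [-1.80e+02 -1.00e-01  8.62e+01] toolshift [-1.7  1.2 49.3] rows 1.202802183792449
```

carry_out(motion="-1.5 1 20 0 0 0;0 0 20 0 0 0;0 0 5 0 0 0;0 0 2 0 0 0;0 0 1 0 0 0;0 0 0 0 0 0;0 0 0 0 0 0;0 0 0 0 0 0")

```text
clock: 16.4
eef_pos: [632.0, -2.0, 123.2]
ee_rot: [179.9, -0.0, 86.1]
contact_force: [0.5, 0.2, -0.3]
finger_gap: 0.4
gripper_force: 0.0
```

carry_out(motion="0 0 1 0 0 0;0 0 1 0 0 0;0 0 1 0 0 0;0 0 1 0 0 0;0 0 1 0 0 0;0 0 1 0 0 0")

```text
clock: 16.9
eef_pos: [631.4, -2.1, 116.2]
ee_rot: [-180.0, -0.0, 86.1]
contact_force: [-0.3, 0.2, 0.6]
finger_gap: 0.6
gripper_force: 0.8
```

carry_out(motion="0 0 1 0 0 0;0 0 1 0 0 0;0 0 1 0 0 0;0 0 1 0 0 0")

```text
clock: 17.23
eef_pos: [631.4, -2.1, 112.4]
ee_rot: [180.0, -0.0, 86.1]
contact_force: [-1.0, -0.2, 2.5]
finger_gap: 0.7
gripper_force: 1.1
```

Contact came at about 116, as expected, so I'll continue down to the stop near 104.

carry_out(motion="0 0 1 0 0 0;0 0 1 0 0 0;0 0 1 0 0 0;0 0 1 0 0 0;0 0 1 0 0 0;0 0 1 0 0 0;0 0 1 0 0 0;0 0 1 0 0 0")

```text
clock: 17.9
eef_pos: [631.4, -2.1, 104.3]
ee_rot: [180.0, -0.0, 86.1]
contact_force: [-0.9, 0.3, 2.3]
finger_gap: 0.4
gripper_force: 1.5
```

carry_out(motion="0 0 1 0 0 0;0 0 1 0 0 0;0 0 0 0 0 0")

```text
clock: 18.15
eef_pos: [631.5, -2.1, 102.4]
ee_rot: [180.0, -0.0, 86.1]
contact_force: [-1.5, 0.4, 3.9]
finger_gap: 0.5
gripper_force: 2.6
```

carry_out(motion="0 0 1 0 0 0;0 0 1 0 0 0;0 0 0 0 0 0")

```text
clock: 18.4
eef_pos: [631.5, -2.1, 100.7]
ee_rot: [180.0, -0.0, 86.1]
contact_force: [-2.9, 0.6, 7.0]
finger_gap: 0.7
gripper_force: 3.6
```

The stop is reached here too. I'll lift clear, move away and check with a final picture.

carry_out(motion="0 0 -10 0 0 0;0 0 -30 0 0 0;0 0 -40 0 0 0;0 0 -40 0 0 0;0 0 -40 0 0 0;0 0 -30 0 0 0;0 0 0 0 0 0;0 0 0 0 0 0;0 0 0 0 0 0;0 0 0 0 0 0")

```text
clock: 19.23
eef_pos: [630.2, -1.9, 288.5]
ee_rot: [-179.8, 0.0, 86.1]
contact_force: [-0.1, 0.2, 0.2]
finger_gap: 0.5
gripper_force: 0.0
```

```bash
python3 -c "
from h import *
grab('side','s9');grab('scene','c9');print(get_obs()['eef_pos'],get_obs()['clock'])
f=lambda n,x,y:cv2.resize(cv2.imread(f'pics/{n}.png')[y:y+105,x:x+70],(200,300),interpolation=cv2.INTER_CUBIC)
A=[('side0','s9',332,290),('side0','s9',253,140),('side0','s9',340,190)]
B=[('scene0','c9',217,160),('scene0','c9',377,270),('scene0','c9',238,215)]
h=np.vstack([np.hstack([np.hstack([f(a,x,y),f(b,x,y)]) for a,b,x,y in S]) for S in (A,B)])
cv2.imwrite('pics/m9.png',cv2.resize(h,(800,400)))"
```

```text
[630.41391911  -2.02892395 288.56273212] 19.3333
```

View pics/m9.png

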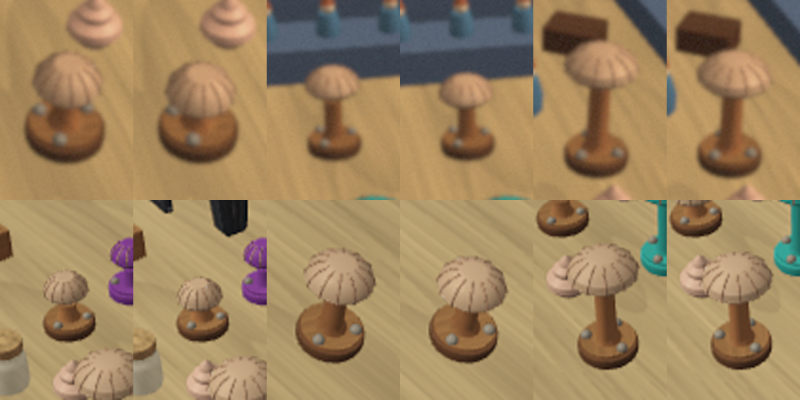

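All three caps are visibly lower, their feet haven't moved, and the neighbouring goods are where they stood.

```bash
python3 -c "
from h import *
print(order.hand_in())"
```

```text
the job is handed in; nothing more can be done
None
```

I pressed the three lamp caps down to their stops in order (short, middle, tall), saw in the final pictures that they stayed down with lamps and neighbours in place, and handed the job in at about 19 s; no verdict came back.

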